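Put three swapped bench tools back on their own boards

ROBOT

A 6-joint arm with a two-finger parallel gripper is mounted at the origin on the work surface. World frame = base frame: x ahead of the robot, y to its left, z up, the work surface at z = 0. Lengths are in m, angles in rad, forces in N, time in s.
With the tool pointing down it reaches from about 0.35 to 0.775 m from the base axis. Payload 5.5 kg.
Tool frame: the origin (TCP) lies midway between the tips of the shut fingers; the grasp point (between the pads) lies 19 mm behind it; z points along the fingers, y is the line along which they close (so a half turn about z gives the same grasp; the last joint's range is limited). The gripper opens to 85 mm and grips with 20 to 120 N. Pads are 22 mm wide; open, the fingers measure 114 mm over their backs; the gripper's body (76 mm by 85 mm) begins 54 mm behind the grasp point. The pads swing forward as they close: fully open they stand 13 mm farther back than shut.
Start: joints at [1.174, 0.313, 0.046, 1.304, 0, 1.431], TCP at [0.146, 0.556, 0.231] pointing down, gripper open.
Joint ranges: [-2.76, 2.76], [-0.86, 1.69], [-1.03, 1.26], [-2.2, 2.34], [-1.47, 1.5], [-3.14, 3.14]. Speed limits (rad/s): [2.57, 2.57, 3.14, 3.14, 3.14, 3.14].

INTERFACE

Orientations are given as a unit quaternion [w, x, y, z].
In Python, from workcell import env gives the robot as it stands. The module is installed in compiled form; this text tells all that it offers.
- The arm moves only by the tool carry_out, never from a script. Its argument "series" is a list of rows, each an object with "delta_rot": the turn, a rotation vector about the world's x, y, z normalised to -1 to 1, where 1 is 0.1 rad, a list of three; "travel": the shift along the world's x, y, z normalised to -1 to 1, where 1 is 0.025 m, a list of three; "fingers": the closure, from -1 (fully open) to 1 (shut). In form: [{"delta_rot": [ax, ay, az], "travel": [tx, ty, tz], "fingers": fingers}, ...]. A call has 1 to 5 rows; each row shifts and turns the commanded pose from where the row before left it; what a row does not reach is not made up. A row lasts 1/8 s, in which the tool goes at most 62.5 mm and 10.7 degrees, less where a joint would pass 70% of its speed; a pose out of reach is approached as far as the arm can. A call with a number of a shift or a turn outside -1 to 1 is refused whole. A call with a gripper value outside its range is refused whole. The fingers move at their own pace and stop on an object; "squeeze" is the grip in N (left out, the last holds). Time passes only in rows, so rows that do not move let the fingers close. It gives the time, the measured TCP pose, the force, the opening and the grip force at its end, in the units of the state.
- env.get_state(): the state, without advancing time (a new reading comes with each control period).
- env.read_camera(name): name is "scene" or "side" or "wrist"; returns a dict with "color" (400x640x3 uint8, red, green, blue), "fx", "fy", "cx", "cy" (pixels), "world_from_camera" (4x4, takes a point from camera to world coordinates); the wrist camera has in their place "hand_eye" (4x4, takes a point from camera to tool coordinates, whose origin is the TCP and whose axes are the flange's). Camera axes: x right, y up, looking along -z (the intrinsics and any distortion apply to the point x, -y, -z); pixel columns grow to the right and rows downward; lengths in m; the calibration is good to about 2 mm. A picture is of the moment at which its call begins: read the wrist's pose just before it. There is no depth.
- env.hand_in(): hands the job in; it is judged then, once.
The state is a dict: "clock": time; "joint_pos": joint angles; "qvel": joint speeds; "tau": joint torques, N m; "tcp_pos": TCP position; "orientation": TCP orientation; "wrist_force": force on the tool from outside, world axes, zero at the start; "ft_torque": the same for the moment, N m; "finger_gap": finger opening in m; "grip_force": force on a finger pad.
Only numpy, scipy, OpenCV 4.12 (cv2) and the standard library are available. Lean on these libraries where they do the work, as an engineer would, in place of code of your own. Each camera call takes 0.05 s, during which the arm holds its last target. There are 200 camera calls.

TASK

The three steel forming tools on this jeweller's bench stand on each other's wooden boards. Put them back: the doming cube in the middle of the square board, the domed stake in the middle of the round board and the little anvil in the middle of the oblong board, lying lengthwise along it; on the way, stand one of the tools on the free firebrick tile, which must be empty again at the end. Set every tool down gently and upright, tip none over, and leave the tin and the mug where they are.

Things in the scene. Friction and masses are not known exactly. Their poses are not given: they have to be found in the camera images.
- doming_cube: Steel doming block: a plain cube of 50 mm edge with dark round hollows marked on its top and sides, 0.5 to 0.85 kg. Origin: centre of its underside, x and y square to its sides, z up. Grip it across two parallel sides at half height or above.
- domed_stake: Steel round stake, 64.5 mm tall, mushroom-shaped: foot 52 mm across and 12 mm high, neck 28 mm across (z 18 to 30 mm), then a head 46 mm across with upright sides from z = 34 to 54 mm and a domed top above. 0.4 to 0.65 kg. Origin: centre of its underside, z up along its axis. Grip the upright sides of the head.
- anvil: Small steel bench anvil, 58 mm tall, 0.45 to 0.8 kg. Foot 64 mm (x) by 44 mm (y) by 14 mm high; a waist 36 by 24 mm; a flat-topped table 30 mm wide (y) from z = 36 to 58 mm and x = -41 to +25 mm; a pointed round horn from there to x = +53 mm. Origin: centre of the foot's underside, x lengthwise towards the horn, z up. Grip across the 30 mm width of the table at x = 0.
- square_board: Dark wooden board, fixed to the bench, 92 by 92 mm, 18 mm thick, with a flush cork inlay 70 by 70 mm in the middle of its top. Origin: centre of its underside on the bench, z up, so its top is at z = +18 mm, x and y along its sides. The own board of the doming cube.
- round_board: Dark wooden board, fixed to the bench, round, 100 mm across, 18 mm thick, with a flush cork inlay 72 mm across in the middle of its top. Origin: centre of its underside on the bench, z up, so its top is at z = +18 mm. The own board of the domed stake.
- oblong_board: Dark wooden board, fixed to the bench, 130 mm (x) by 80 mm (y), 18 mm thick, with a flush cork inlay 100 by 56 mm in the middle of its top. Origin: centre of its underside on the bench, z up, so its top is at z = +18 mm, x along its length. The own board of the anvil; either end may have the horn.
- firebrick: Off-white firebrick tile, 100 by 100 by 25 mm, fixed to the bench, empty at the start: the free spot. Origin: centre of its underside on the bench, top at z = +25 mm. A tool parked here stands anywhere within 30 mm of its middle.
- tin: Bystander: closed round aluminium tin, 63 mm across, 24 mm high, loose on the bench. Origin: centre of its underside. Leave it.
- mug: Bystander: white mug, 80 mm across, 90 mm high, with a handle at +y, loose on the bench. Origin: centre of its underside. Leave it.
Not all that is in view belongs to the job. What is shaped like the doming_cube but orange or pink is not meant.

How it is judged:
On the way:
1. one of the three tools stands released on the firebrick tile (((horizontal distance between doming_cube and firebrick below 0.03 m and z of doming_cube in the frame of firebrick between 0.021 and 0.029 m and angle between doming_cube's own z axis and vertical below 0.1 rad and linear speed of doming_cube below 0.02 m/s and contact force between doming_cube and the fingers below 0.3 N) or (horizontal distance between domed_stake and firebrick below 0.03 m and z of domed_stake in the frame of firebrick between 0.021 and 0.029 m and angle between domed_stake's own z axis and vertical below 0.1 rad and linear speed of domed_stake below 0.02 m/s and contact force between domed_stake and the fingers below 0.3 N) or (horizontal distance between anvil and firebrick below 0.03 m and z of anvil in the frame of firebrick between 0.021 and 0.029 m and angle between anvil's own z axis and vertical below 0.1 rad and linear speed of anvil below 0.02 m/s and contact force between anvil and the fingers below 0.3 N))), for 0.2 s.
At the end, for the whole second after the job is handed in: The doming cube stands upright and at rest on the square board, the domed stake on the round board and the anvil on the oblong board, each within 14 mm of the board's middle, the anvil's length within 0.3 rad of the board's length (either way round); nothing is left on the firebrick tile (horizontal distance between doming_cube and square_board below 0.014 m and z of doming_cube in the frame of square_board between 0.014 and 0.022 m and angle between each of doming_cube, domed_stake, anvil's own z axis and vertical below 0.1 rad and linear speed of each of doming_cube, domed_stake, anvil below 0.02 m/s and horizontal distance between domed_stake and round_board below 0.014 m and z of domed_stake in the frame of round_board between 0.014 and 0.022 m and horizontal distance between anvil and oblong_board below 0.014 m and z of anvil in the frame of oblong_board between 0.014 and 0.022 m and angle between the x axis of anvil and the x axis of oblong_board, either way round below 0.3 rad); the robot touches nothing.
It fails at once if a steel tool is tipped over (angle between any of doming_cube, domed_stake, anvil's own z axis and vertical above 0.6 rad).
It fails at once if a steel tool is let fall from more than about 15 mm (falls at over 0.55 m/s out of the fingers) ((linear speed of doming_cube above 0.55 m/s and contact force between doming_cube and the fingers below 0.2 N) or (linear speed of domed_stake above 0.55 m/s and contact force between domed_stake and the fingers below 0.2 N) or (linear speed of anvil above 0.55 m/s and contact force between anvil and the fingers below 0.2 N)).
It fails at once if a steel tool is slammed or pressed onto a board or the brick with over 80 N (contact force between any of doming_cube, domed_stake, anvil and square_board above 80 N or contact force between any of doming_cube, domed_stake, anvil and round_board above 80 N or contact force between any of doming_cube, domed_stake, anvil and oblong_board above 80 N or contact force between any of doming_cube, domed_stake, anvil and firebrick above 80 N).
It fails at once if the tin or the mug is pushed more than 30 mm from its place (distance of any of tin, mug from where it was at the start of the episode above 0.03 m).
It also fails if it takes over 106 s, if anything falls off the work surface, if the arm or the gripper's body presses on something with over 40 N, if the wrist force passes 120 N, or if a joint passes its speed limit or range.

## Working session

There is one attempt and no reset: what is moved stays moved. The work goes in short steps, Python scripts to look and compute and a tool call to move; the robot and the scene stay as the last step left them, time stands still between calls to the robot, and variables do not carry over. Pictures are saved under pics/ and viewed, at most 14 in all, crops included, and the job is handed in when it is done.

Besides the shell and the picture viewer there is one more tool, called after "Call:" by a JSON object that holds its "fn" and its "kwargs", one argument or row to a line. carry_out: Moves the arm, as the interface text tells. Its arguments: {"type":"object","properties":{"series":{"type":"array","items":{"type":"object","properties":{"delta_rot":{"type":"array","items":{"type":"number"}},"travel":{"type":"array","items":{"type":"number"}},"fingers":{"type":"number"}}}},"squeeze":{"type":"number"}},"required":["series"]}

```bash
mkdir -p pics; cat > h.py <<'E'
import numpy as np, cv2
from workcell import env
from scipy.spatial.transform import Rotation as R
def ray(c,u,v,T):
    d=T[:3,:3]@np.array([(u-c['cx'])/c['fx'],-(v-c['cy'])/c['fy'],-1.0]); return T[:3,3],d
def onplane(c,u,v,z,T=None):
    T=np.array(c['world_from_camera']) if T is None else T
    o,d=ray(c,u,v,T); return o+d*(z-o[2])/d[2]
def proj(c,p,T=None):
    T=np.array(c['world_from_camera']) if T is None else T
    q=np.linalg.inv(T)@np.append(p,1); return c['cx']+c['fx']*q[0]/-q[2], c['cy']-c['fy']*q[1]/-q[2]
def wristT(c,s):
    T=np.eye(4); w,x,y,z=s['orientation']; T[:3,:3]=R.from_quat([x,y,z,w]).as_matrix(); T[:3,3]=s['tcp_pos']
    return T@np.array(c['hand_eye'])
def save(c,n): cv2.imwrite('pics/'+n,cv2.cvtColor(c['color'],cv2.COLOR_RGB2BGR))
E
python3 - <<'E'
from h import *
import pickle
s=env.get_state(); print(s)
D={}
for n in ['scene','side','wrist']:
    c=env.read_camera(n); D[n]=c; save(c,n+'0.png'); print({k:np.round(v,3).tolist() for k,v in c.items() if k!='color'})
D['s']=s; pickle.dump(D,open('d0.pkl','wb'))
E
```

```text
{'clock': 0.0, 'joint_pos': array([1.17437397e+00, 3.14010172e-01, 4.49795577e-02, 1.30358116e+00,
       2.88701656e-05, 1.43120021e+00]), 'qvel': array([ 2.29407424e-04,  4.29245441e-05, -9.09308845e-04,  9.49741973e-04,
        1.25991303e-04, -1.33974608e-03]), 'tau': array([-4.17289721e-04, -4.80626571e+01,  2.98533082e+01,  1.95662782e-02,
       -2.06429099e-04,  3.30066491e-06]), 'tcp_pos': array([0.14586021, 0.55567392, 0.23040354]), 'orientation': array([-2.54296449e-04,  1.28060452e-01,  9.91765948e-01, -8.71496568e-04]), 'wrist_force': array([ 0.66660046,  0.51692457, -0.34692146]), 'ft_torque': array([-0.00854553,  0.02381345, -0.00497765]), 'grip_force': 0.0, 'finger_gap': 0.08521735390604109}
{'fx': 514.913, 'fy': 514.913, 'cx': 325.219, 'cy': 200.626, 'world_from_camera': [[-0.134, -0.529, 0.838, 1.464], [0.991, -0.067, 0.116, 0.178], [-0.005, 0.846, 0.533, 0.657], [0.0, 0.0, 0.0, 1.0]]}
{'fx': 412.974, 'fy': 412.974, 'cx': 311.662, 'cy': 199.946, 'world_from_camera': [[0.969, 0.184, -0.163, 0.314], [-0.246, 0.724, -0.644, -0.599], [-0.001, 0.665, 0.747, 0.815], [0.0, 0.0, 0.0, 1.0]]}
{'fx': 281.663, 'fy': 281.663, 'cx': 320.839, 'cy': 203.781, 'hand_eye': [[0.0, 0.96, 0.281, 0.071], [1.0, -0.0, 0.0, 0.0], [0.0, 0.281, -0.96, -0.142], [0.0, 0.0, 0.0, 1.0]]}
```

View pics/scene0.png

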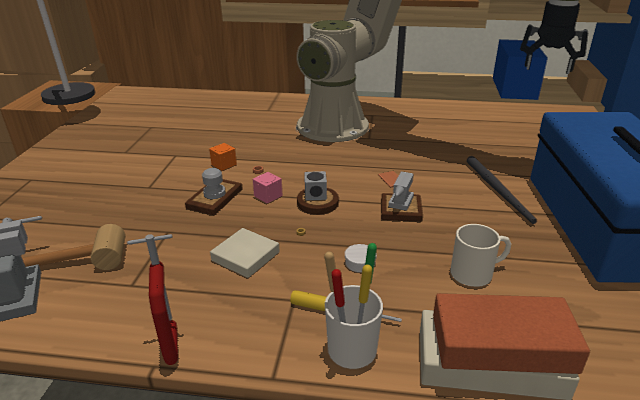

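View pics/side0.png

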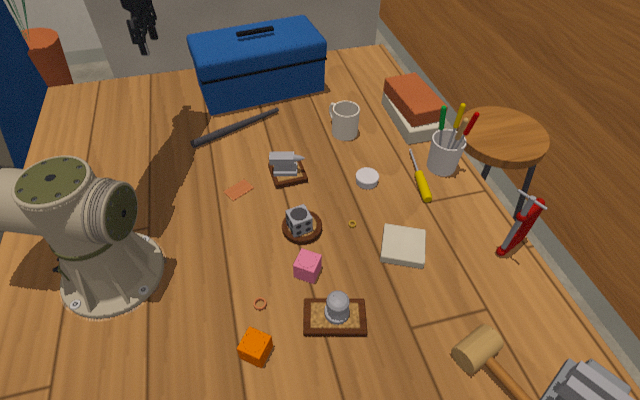

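Scene view: the stake stands on the oblong board (214,195), the cube on the round board (318,198) and the anvil on the square board (402,205). The firebrick is at (246,252), the tin at (360,258) and the mug at (476,255).
Candidates for the doming cube are the grey block at (316,186), the orange cube at (222,157) and the pink cube at (267,187). I choose the grey one with the hollows and check it in a close crop.

```bash
python3 - <<'E'
import cv2
a=cv2.imread('pics/scene0.png')[140:280,180:440]; cv2.imwrite('pics/sc.png',cv2.resize(a,None,fx=3,fy=3,interpolation=2))
a=cv2.imread('pics/side0.png')[140:345,225:435]; cv2.imwrite('pics/sd.png',cv2.resize(a,None,fx=2.9,fy=2.9,interpolation=2))
E
```

```text
(no output)
```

View pics/sc.png

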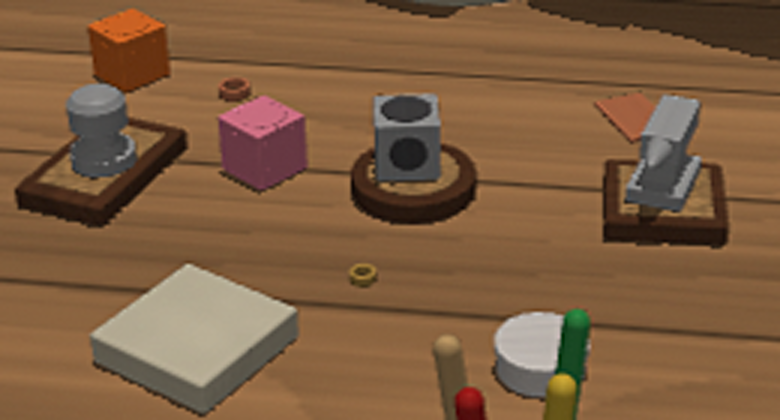

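View pics/sd.png

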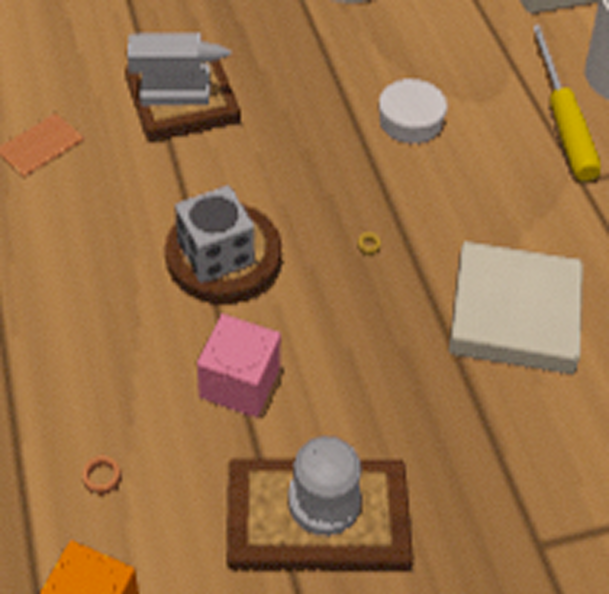

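The crop confirms the choice: the grey block with dark hollows at scene (316,186), on the round board, is the doming cube. I use corner pixels from the two crops to cast rays.

```bash
python3 - <<'E'
from h import *
import pickle
D=pickle.load(open('d0.pkl','rb'))
S=lambda pts,z:np.array([onplane(D['scene'],180+u/3,140+v/3,z)[:2] for u,v in pts])
Z=lambda pts,z:np.array([onplane(D['side'],225+u/2.9,140+v/2.9,z)[:2] for u,v in pts])
def rep(n,P):
    e=np.roll(P,-1,0)-P
    print(n,'ctr',np.round(P.mean(0),4),'edges',np.round(np.hypot(*e.T),3),'ang',np.round(np.degrees(np.arctan2(e[:,1],e[:,0]))%180,1))
rep('oblong side',Z([(230,461),(409,461),(411,549),(228,551)],.018))
rep('oblong scene',S([(18,186),(120,124),(186,129),(97,206)],.018))
rep('brick side',Z([(465,243),(581,256),(577,360),(453,347)],.025))
rep('brick scene',S([(190,265),(297,315),(202,392),(93,335)],.025))
rep('square scene',S([(606,161),(722,161),(726,233),(604,230)],.018))
rep('cube scene',S([(376,97),(438,96),(440,124),(373,122)],.068))
rep('cube side',Z([(176,208),(235,187),(254,228),(194,251)],.068))
rep('pink scene',S([(262,98),(306,127),(264,153),(221,128)],.05))
rep('anvil table scene',S([(668,97),(699,98),(675,148),(648,140)],.076))
rep('anvil table side',Z([(128,37),(199,35),(201,52),(130,57)],.076))
print('horn tip',S([(650,165)],.065),Z([(231,53)],.065))
print('anvil tab left/right edges')
print('round LR',S([(352,180),(476,180)],.018).mean(0),Z([(166,252),(282,252)],.018).mean(0),'near',S([(414,208)],.018),Z([(224,290)],.018))
print('stake head scene L/R z.05',S([(67,110),(130,110)],.06).mean(0),'side',Z([(293,465),(361,465)],.065).mean(0))
print('stake foot scene',S([(70,160),(136,160)],.03).mean(0),'foot near',S([(103,176)],.018),'side',Z([(290,498),(362,498)],.03).mean(0),Z([(326,531)],.018))
print('tin',Z([(380,105),(446,105)],.024).mean(0))
E
```

```text
oblong side ctr [ 0.4574 -0.2304] edges [0.131 0.068 0.127 0.069] ang [165.7  71.9 166.4  75.3]
oblong scene ctr [ 0.46   -0.2252] edges [0.114 0.056 0.127 0.073] ang [154.4  88.8 163.5  74.2]
brick side ctr [ 0.6623 -0.1028] edges [0.096 0.104 0.096 0.106] ang [157.5  63.7 158.6  63.9]
brick scene ctr [ 0.669  -0.0951] edges [0.1   0.096 0.099 0.096] ang [ 61.4 153.7  61.3 153.8]
square scene ctr [0.4563 0.2148] edges [0.092 0.102 0.089 0.098] ang [97.2  0.4 94.7  1.5]
cube scene ctr [0.4371 0.0135] edges [0.049 0.044 0.051 0.039] ang [99.   9.6 93.8  6.2]
cube side ctr [0.4367 0.006 ] edges [0.053 0.046 0.053 0.047] ang [11.1 95.5 12.  95.7]
pink scene ctr [ 0.4457 -0.0991] edges [0.061 0.049 0.053 0.055] ang [ 47.3 150.9  52.  157.8]
anvil table scene ctr [0.4422 0.2166] edges [0.024 0.08  0.022 0.069] ang [ 93.3 167.   65.4 168.2]
anvil table side ctr [0.4372 0.2102] edges [0.065 0.023 0.064 0.027] ang [168.1  81.9 171.7  83.5]
horn tip [[0.49099754 0.2012431 ]] [[0.49618073 0.19668589]]
anvil tab left/right edges
round LR [0.45902297 0.02167667] [0.44398641 0.00857313] near [[0.49838165 0.0274955 ]] [[ 0.43487349 -0.02977654]]
stake head scene L/R z.05 [ 0.45398414 -0.22868542] side [ 0.46218933 -0.22540424]
stake foot scene [ 0.47929682 -0.22052377] foot near [[ 0.48369938 -0.2205782 ]] side [ 0.46105297 -0.2324212 ] [[ 0.45612979 -0.25085155]]
tin [0.65369857 0.12912785]
```

Call:
{"fn": "carry_out", "kwargs": {
  "series": [
    {"travel": [0.84,-0.98,0],"delta_rot": [0,0,0],"fingers": -1},
    {"travel": [0.84,-0.98,0],"delta_rot": [0,0,0],"fingers": -1},
    {"travel": [0.84,-0.98,0],"delta_rot": [0,0,0],"fingers": -1},
    {"travel": [0.84,-0.98,0],"delta_rot": [0,0,0],"fingers": -1},
    {"travel": [0.84,-0.98,0],"delta_rot": [0,0,0],"fingers": -1}
  ]
}}

```text
clock: 0.78
tcp_pos: [0.2515, 0.4327, 0.2311]
orientation: [-0.0, 0.128, 0.992, -0.0]
wrist_force: [1.6, 0.2, -0.5]
finger_gap: 0.0857
grip_force: 0.0
```

Call:
{"fn": "carry_out", "kwargs": {
  "series": [
    {"travel": [0.84,-0.98,0],"delta_rot": [0,0,0],"fingers": -1},
    {"travel": [0.84,-0.98,0],"delta_rot": [0,0,0],"fingers": -1},
    {"travel": [0.84,-0.98,0],"delta_rot": [0,0,0],"fingers": -1},
    {"travel": [0.84,-0.98,0],"delta_rot": [0,0,0],"fingers": -1},
    {"travel": [0.84,-0.98,0],"delta_rot": [0,0,0],"fingers": -1}
  ]
}}

```text
clock: 1.4
tcp_pos: [0.3565, 0.3102, 0.2311]
orientation: [-0.0, 0.128, 0.992, -0.0]
wrist_force: [0.4, 0.7, 0.2]
finger_gap: 0.0853
grip_force: 0.0
```

Call:
{"fn": "carry_out", "kwargs": {
  "series": [
    {"travel": [0.84,-0.98,0],"delta_rot": [0,0,0],"fingers": -1},
    {"travel": [0.84,-0.98,0],"delta_rot": [0,0,0],"fingers": -1},
    {"travel": [0.84,-0.98,0],"delta_rot": [0,0,0],"fingers": -1},
    {"travel": [0.84,-0.98,0],"delta_rot": [0,0,0],"fingers": -1},
    {"travel": [0,0,0],"delta_rot": [0,0,0],"fingers": -1}
  ]
}}

```text
clock: 2.02
tcp_pos: [0.4411, 0.2118, 0.2309]
orientation: [-0.0, 0.13, 0.992, -0.0]
wrist_force: [0.2, 0.6, 0.9]
finger_gap: 0.0854
grip_force: 0.0
```

```bash
cat > w.py <<'E'
import sys,pickle
from h import *
n=sys.argv[1]; s=env.get_state(); c=env.read_camera('wrist'); T=wristT(c,s); save(c,n+'.png')
pickle.dump((c,T,s),open(n+'.pkl','wb')); print(s['tcp_pos'],s['orientation'],s['wrist_force'],s['finger_gap'])
E
python3 w.py w1
```

```text
[0.44106294 0.21183391 0.23092118] [-1.52328395e-04  1.29648986e-01  9.91559935e-01 -1.09412134e-04] [0.15590592 0.58510669 0.94010547] 0.08537974229481171
```

View pics/w1.png

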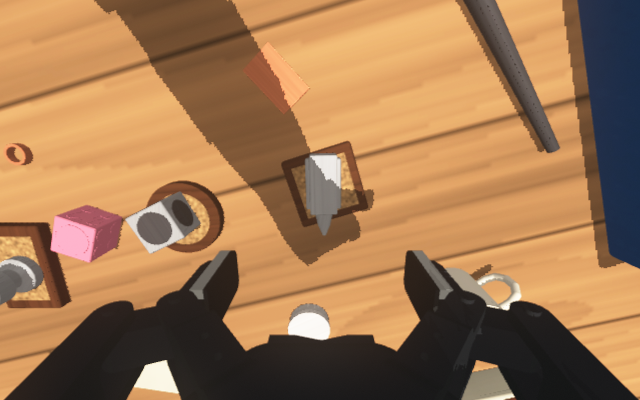

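The wrist view shows the anvil at (323,185) with its horn tip at (324,235) on the square board, the cube at (160,222) on the round board, and pink at (87,233). I zoom in to pick corners.

```bash
python3 - <<'E'
import cv2
a=cv2.imread('pics/w1.png')[130:265,115:380]; cv2.imwrite('pics/w1c.png',cv2.resize(a,None,fx=3,fy=3,interpolation=2))
E
```

```text
(no output)
```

View pics/w1c.png

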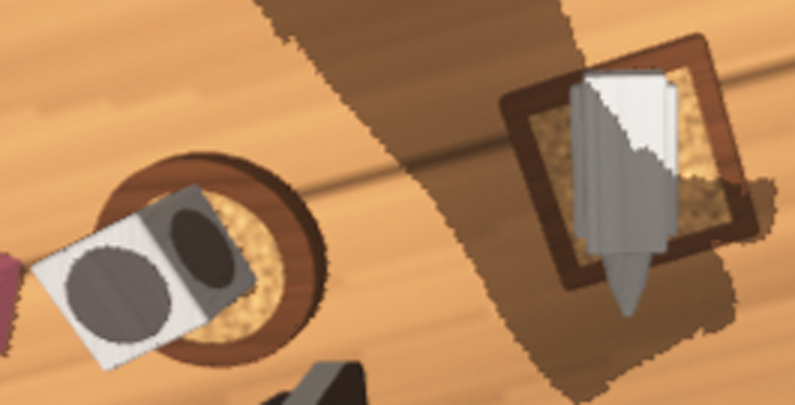

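```bash
python3 - <<'E'
from h import *
import pickle
c,T,s=pickle.load(open('w1.pkl','rb'))
W=lambda pts,z:np.array([onplane(c,115+u/3,130+v/3,z,T)[:2] for u,v in pts])
def rep(n,P):
    e=np.roll(P,-1,0)-P
    print(n,'ctr',np.round(P.mean(0),4),'edges',np.round(np.hypot(*e.T),3),'ang',np.round(np.degrees(np.arctan2(e[:,1],e[:,0]))%180,1))
rep('table',W([(584,72),(664,72),(667,252),(586,250)],.076))
rep('square',W([(501,101),(702,35),(756,238),(570,290)],.018))
rep('cube',W([(30,265),(140,212),(210,317),(107,370)],.068))
print('horn',W([(627,316)],.065), 'round R-edge/top/bottom',W([(322,270),(200,155),(220,365)],.018), W([(288,270)],.018))
E
```

```text
table ctr [0.4368 0.216 ] edges [0.028 0.066 0.03  0.065] ang [ 75.1 167.   73.6 165.1]
square ctr [0.4523 0.2156] edges [0.088 0.091 0.086 0.089] ang [93.1  1.8 91.7  3.2]
cube ctr [0.4374 0.0153] edges [0.05  0.047 0.049 0.049] ang [100.   10.9 102.4  11.6]
horn [[0.49815694 0.20065661]] round R-edge/top/bottom [[0.46108385 0.07050773]
 [0.39859793 0.0383852 ]
 [0.49265957 0.00878259]] [[0.45719657 0.05587585]]
```

Call:
{"fn": "carry_out", "kwargs": {
  "series": [
    {"travel": [0.14,0.08,-0.9],"delta_rot": [0,0,0],"fingers": -1},
    {"travel": [0,0,-1],"delta_rot": [0,0,0],"fingers": -1},
    {"travel": [0,0,-1],"delta_rot": [0,0,0],"fingers": -1},
    {"travel": [0,0,-1],"delta_rot": [0,0,0],"fingers": -1},
    {"travel": [0,0,-1],"delta_rot": [0,0,0],"fingers": -1}
  ]
}}

```text
clock: 2.7
tcp_pos: [0.4425, 0.2161, 0.108]
orientation: [-0.0, 0.127, 0.992, 0.0]
wrist_force: [0.1, 0.7, -0.0]
finger_gap: 0.0855
grip_force: 0.0
```

Call:
{"fn": "carry_out", "kwargs": {
  "series": [
    {"travel": [0,0,-1],"delta_rot": [0,0,0],"fingers": -1},
    {"travel": [0,0,-1],"delta_rot": [0,0,0],"fingers": -1},
    {"travel": [0,0,-0.62],"delta_rot": [0,0,0],"fingers": -1},
    {"travel": [0,0,0],"delta_rot": [0,0,0],"fingers": -1},
    {"travel": [0,0,0],"delta_rot": [0,0,0],"fingers": -1}
  ]
}}

```text
clock: 3.32
tcp_pos: [0.4435, 0.2158, 0.0439]
orientation: [0.0, 0.128, 0.992, 0.0]
wrist_force: [-0.2, 0.4, 0.6]
finger_gap: 0.0854
grip_force: 0.0
```

Call:
{"fn": "carry_out", "kwargs": {
  "series": [
    {"travel": [0,0,0],"delta_rot": [0,0,0],"fingers": 1},
    {"travel": [0,0,0],"delta_rot": [0,0,0],"fingers": 1},
    {"travel": [0,0,0],"delta_rot": [0,0,0],"fingers": 1},
    {"travel": [0,0,0],"delta_rot": [0,0,0],"fingers": 1},
    {"travel": [0,0,0],"delta_rot": [0,0,0],"fingers": 1}
  ],
  "squeeze": 70
}}

```text
clock: 3.95
tcp_pos: [0.4437, 0.2148, 0.0438]
orientation: [0.0, 0.128, 0.992, -0.0]
wrist_force: [-2.1, -3.0, 5.0]
finger_gap: 0.0291
grip_force: 68.8
```

Call:
{"fn": "carry_out", "kwargs": {
  "series": [
    {"travel": [0,0,0.3],"delta_rot": [0,0,0],"fingers": 1},
    {"travel": [0,0,0.8],"delta_rot": [0,0,0],"fingers": 1},
    {"travel": [0,0,1],"delta_rot": [0,0,0],"fingers": 1},
    {"travel": [0,0,1],"delta_rot": [0,0,0],"fingers": 1},
    {"travel": [0,0,0.9],"delta_rot": [0,0,0],"fingers": 1}
  ]
}}

```text
clock: 4.58
tcp_pos: [0.4428, 0.2151, 0.1435]
orientation: [-0.001, 0.128, 0.992, -0.0]
wrist_force: [-0.8, 0.3, -5.5]
finger_gap: 0.029
grip_force: 69.7
```

Call:
{"fn": "carry_out", "kwargs": {
  "series": [
    {"travel": [0.6,-0.9,0],"delta_rot": [0,0,0],"fingers": 1},
    {"travel": [0.64,-0.9,0],"delta_rot": [0,0,0],"fingers": 1},
    {"travel": [0.64,-0.9,0],"delta_rot": [0,0,0],"fingers": 1},
    {"travel": [0.64,-0.9,0],"delta_rot": [0,0,0],"fingers": 1},
    {"travel": [0.64,-0.9,0],"delta_rot": [0,0,0],"fingers": 1}
  ]
}}

```text
clock: 5.2
tcp_pos: [0.5221, 0.1021, 0.1424]
orientation: [-0.001, 0.128, 0.992, 0.0]
wrist_force: [0.5, 0.4, -6.0]
finger_gap: 0.029
grip_force: 69.8
```

Call:
{"fn": "carry_out", "kwargs": {
  "series": [
    {"travel": [0.64,-0.9,0],"delta_rot": [0,0,0],"fingers": 1},
    {"travel": [0.64,-0.9,0],"delta_rot": [0,0,0],"fingers": 1},
    {"travel": [0.64,-0.9,0],"delta_rot": [0,0,0],"fingers": 1},
    {"travel": [0.64,-0.9,0],"delta_rot": [0,0,0],"fingers": 1},
    {"travel": [0.64,-0.9,0],"delta_rot": [0,0,0],"fingers": 1}
  ]
}}

```text
clock: 5.82
tcp_pos: [0.6021, -0.0102, 0.1422]
orientation: [-0.001, 0.128, 0.992, 0.0]
wrist_force: [0.1, 0.5, -5.5]
finger_gap: 0.0289
grip_force: 69.8
```

Call:
{"fn": "carry_out", "kwargs": {
  "series": [
    {"travel": [0.64,-0.9,0],"delta_rot": [0,0,0],"fingers": 1},
    {"travel": [0.64,-0.9,0],"delta_rot": [0,0,0],"fingers": 1},
    {"travel": [0.64,-0.9,0],"delta_rot": [0,0,0],"fingers": 1},
    {"travel": [0.5,-0.8,0],"delta_rot": [0,0,0],"fingers": 1},
    {"travel": [0,0,0],"delta_rot": [0,0,0],"fingers": 1}
  ]
}}

```text
clock: 6.45
tcp_pos: [0.6631, -0.0987, 0.1416]
orientation: [-0.001, 0.129, 0.992, 0.0]
wrist_force: [-0.2, -0.0, -5.0]
finger_gap: 0.0294
grip_force: 69.9
```

```bash
python3 w.py w2
```

```text
[ 0.66312421 -0.09873161  0.14162467] [-9.87512530e-04  1.29024063e-01  9.91640945e-01  2.27897403e-04] [-2.15463994e-01 -3.36579951e-03 -4.99954454e+00] 0.029396770196590295
```

View pics/w2.png

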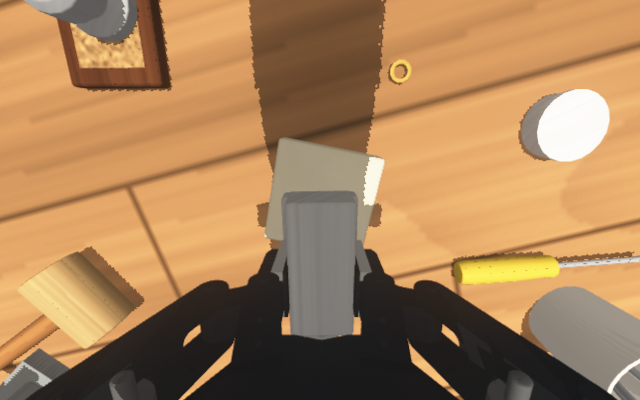

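The anvil is held over the brick, whose top corners are at (283,138), (384,158) and (266,238). I lower it.

Call:
{"fn": "carry_out", "kwargs": {
  "series": [
    {"travel": [0.1,0,-0.8],"delta_rot": [0,0,0],"fingers": 1},
    {"travel": [0,0,-1],"delta_rot": [0,0,0],"fingers": 1},
    {"travel": [0,0,-1],"delta_rot": [0,0,0],"fingers": 1},
    {"travel": [0,0,-0.5],"delta_rot": [0,0,0],"fingers": 1},
    {"travel": [0,0,0],"delta_rot": [0,0,0],"fingers": 1}
  ]
}}

```text
clock: 7.12
tcp_pos: [0.6643, -0.0964, 0.0596]
orientation: [-0.002, 0.128, 0.992, 0.0]
wrist_force: [0.0, 1.1, -5.7]
finger_gap: 0.0294
grip_force: 69.9
```

Call:
{"fn": "carry_out", "kwargs": {
  "series": [
    {"travel": [0,0,-0.06],"delta_rot": [0,0,0],"fingers": 1},
    {"travel": [0,0,-0.06],"delta_rot": [0,0,0],"fingers": 1},
    {"travel": [0,0,-0.06],"delta_rot": [0,0,0],"fingers": 1},
    {"travel": [0,0,0],"delta_rot": [0,0,0],"fingers": 1}
  ]
}}

```text
clock: 7.62
tcp_pos: [0.6656, -0.0974, 0.0565]
orientation: [0.0, 0.128, 0.992, 0.0]
wrist_force: [0.6, 0.3, -5.9]
finger_gap: 0.0293
grip_force: 69.9
```

Call:
{"fn": "carry_out", "kwargs": {
  "series": [
    {"travel": [0,0,-0.07],"delta_rot": [0,0,0],"fingers": 1},
    {"travel": [0,0,-0.05],"delta_rot": [0,0,0],"fingers": 1},
    {"travel": [0,0,-0.05],"delta_rot": [0,0,0],"fingers": 1},
    {"travel": [0,0,0],"delta_rot": [0,0,0],"fingers": 1}
  ]
}}

```text
clock: 8.12
tcp_pos: [0.6654, -0.0973, 0.0519]
orientation: [-0.0, 0.128, 0.992, 0.0]
wrist_force: [0.6, -0.8, -5.4]
finger_gap: 0.0291
grip_force: 69.9
```

Call:
{"fn": "carry_out", "kwargs": {
  "series": [
    {"travel": [0,0,-0.04],"delta_rot": [0,0,0],"fingers": 1},
    {"travel": [0,0,0],"delta_rot": [0,0,0],"fingers": 1}
  ]
}}

```text
clock: 8.38
tcp_pos: [0.6655, -0.0973, 0.051]
orientation: [-0.0, 0.128, 0.992, 0.0]
wrist_force: [-0.7, -0.7, -5.7]
finger_gap: 0.0296
grip_force: 69.9
```

Call:
{"fn": "carry_out", "kwargs": {
  "series": [
    {"travel": [0,0,-0.04],"delta_rot": [0,0,0],"fingers": 1},
    {"travel": [0,0,0],"delta_rot": [0,0,0],"fingers": 1}
  ]
}}

```text
clock: 8.62
tcp_pos: [0.6656, -0.0974, 0.0509]
orientation: [0.0, 0.128, 0.992, -0.0]
wrist_force: [-3.0, -0.9, 0.4]
finger_gap: 0.029
grip_force: 70.6
```

Call:
{"fn": "carry_out", "kwargs": {
  "series": [
    {"travel": [0,0,-0.03],"delta_rot": [0,0,0],"fingers": 1},
    {"travel": [0,0,0],"delta_rot": [0,0,0],"fingers": 1}
  ]
}}

```text
clock: 8.88
tcp_pos: [0.6657, -0.0974, 0.0508]
orientation: [0.001, 0.128, 0.992, -0.0]
wrist_force: [-4.0, -0.2, 5.0]
finger_gap: 0.0289
grip_force: 71.4
```

Call:
{"fn": "carry_out", "kwargs": {
  "series": [
    {"travel": [0,0,0],"delta_rot": [0,0,0],"fingers": -1},
    {"travel": [0,0,0],"delta_rot": [0,0,0],"fingers": -1},
    {"travel": [0,0,0],"delta_rot": [0,0,0],"fingers": -1},
    {"travel": [0,0,0],"delta_rot": [0,0,0],"fingers": -1},
    {"travel": [0,0,0.4],"delta_rot": [0,0,0],"fingers": -1}
  ]
}}

```text
clock: 9.5
tcp_pos: [0.6648, -0.0971, 0.0586]
orientation: [-0.001, 0.128, 0.992, 0.0]
wrist_force: [0.4, 0.8, -0.3]
finger_gap: 0.0855
grip_force: 0.0
```

Call:
{"fn": "carry_out", "kwargs": {
  "series": [
    {"travel": [0,0,0.8],"delta_rot": [0,0,0],"fingers": -1},
    {"travel": [0,0,1],"delta_rot": [0,0,0],"fingers": -1},
    {"travel": [0,0,1],"delta_rot": [0,0,0],"fingers": -1},
    {"travel": [0,0,1],"delta_rot": [0,0,0],"fingers": -1},
    {"travel": [0,0,1],"delta_rot": [0,0,0],"fingers": -1}
  ]
}}

```text
clock: 10.12
tcp_pos: [0.6657, -0.0973, 0.181]
orientation: [0.0, 0.128, 0.992, -0.0]
wrist_force: [0.4, 0.0, -0.5]
finger_gap: 0.0854
grip_force: 0.0
```

Call:
{"fn": "carry_out", "kwargs": {
  "series": [
    {"travel": [-0.9,0.45,0.6],"delta_rot": [0,0,0.9],"fingers": -1},
    {"travel": [-0.9,0.45,0],"delta_rot": [0,0,0.9],"fingers": -1},
    {"travel": [-0.9,0.45,0],"delta_rot": [0,0,0.9],"fingers": -1},
    {"travel": [-0.9,0.45,0],"delta_rot": [0,0,0.9],"fingers": -1},
    {"travel": [-0.9,0.45,0],"delta_rot": [0,0,0.9],"fingers": -1}
  ]
}}

```text
clock: 10.75
tcp_pos: [0.5525, -0.0408, 0.1952]
orientation: [0.001, -0.098, 0.995, -0.0]
wrist_force: [0.2, 0.4, -0.3]
finger_gap: 0.0855
grip_force: 0.0
```

Call:
{"fn": "carry_out", "kwargs": {
  "series": [
    {"travel": [-0.9,0.45,0],"delta_rot": [0,0,0],"fingers": -1},
    {"travel": [-0.9,0.45,0],"delta_rot": [0,0,0],"fingers": -1},
    {"travel": [-0.9,0.45,0],"delta_rot": [0,0,0],"fingers": -1},
    {"travel": [-0.9,0.45,0],"delta_rot": [0,0,0],"fingers": -1},
    {"travel": [0,0,0],"delta_rot": [0,0,0],"fingers": -1}
  ]
}}

```text
clock: 11.38
tcp_pos: [0.462, 0.0045, 0.1952]
orientation: [0.0, -0.097, 0.995, -0.0]
wrist_force: [0.6, -0.8, 0.5]
finger_gap: 0.0856
grip_force: 0.0
```

```bash
python3 w.py w3; python3 -c "
import cv2
cv2.imwrite('pics/w3c.png',cv2.resize(cv2.imread('pics/w3.png')[60:330,120:520],None,fx=2,fy=2,interpolation=2))"
```

```text
[0.46201212 0.004527   0.19523982] [ 3.47456509e-04 -9.69539814e-02  9.95288804e-01 -4.14866369e-05] [ 0.58815568 -0.78675788  0.5439033 ] 0.0855517839370544
```

View pics/w3c.png

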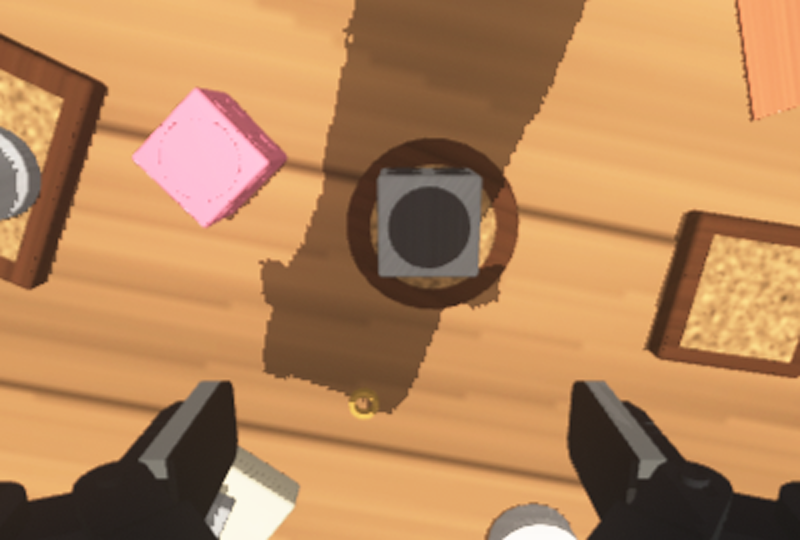

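The cube is square to the gripper, with top corners at crop (377,171) to (478,276). The round board's outline is centred at (433,223).

```bash
python3 - <<'E'
from h import *
import pickle
c,T,s=pickle.load(open('w3.pkl','rb'))
W=lambda pts,z:np.array([onplane(c,120+u/2,60+v/2,z,T)[:2] for u,v in pts])
P=W([(377,171),(482,171),(478,276),(379,276)],.068); e=np.roll(P,-1,0)-P
print('cube',P.mean(0),np.hypot(*e.T),np.degrees(np.arctan2(e[:,1],e[:,0]))%180)
for z in (0,.018):
  P=W([(347,222),(519,222),(433,138),(433,308)],z); print('round',P[:2].mean(0),P[2:].mean(0),np.hypot(*(P[0]-P[1])),np.hypot(*(P[2]-P[3])))
print('pink',W([(134,157),(200,88),(268,160),(207,227)],.05))
E
```

```text
cube [0.43661709 0.01280964] [0.04928946 0.05105211 0.04899523 0.0510609 ] [101.14040782  11.21166695 101.14926821  11.54180734]
round [0.44553787 0.02033713] [0.44829833 0.02093215] 0.10373028486742387 0.10362102672425065
round [0.44271445 0.01876882] [0.44532755 0.01933207] 0.09819271123088888 0.09808928576246431
pink [[ 0.43457011 -0.13678719]
 [ 0.3957911  -0.10761207]
 [ 0.42313496 -0.07116284]
 [ 0.46273432 -0.09769383]]
```

Call:
{"fn": "carry_out", "kwargs": {
  "series": [
    {"travel": [-0.5,0.17,-0.5],"delta_rot": [0,0,0.05],"fingers": -1},
    {"travel": [-0.5,0.17,-0.5],"delta_rot": [0,0,0],"fingers": -1},
    {"travel": [0,0,-1],"delta_rot": [0,0,0],"fingers": -1},
    {"travel": [0,0,-1],"delta_rot": [0,0,0],"fingers": -1},
    {"travel": [0,0,-1],"delta_rot": [0,0,0],"fingers": -1}
  ]
}}

```text
clock: 12.05
tcp_pos: [0.4397, 0.0118, 0.094]
orientation: [0.001, -0.099, 0.995, -0.0]
wrist_force: [-0.1, -0.8, -1.0]
finger_gap: 0.0854
grip_force: 0.0
```

Call:
{"fn": "carry_out", "kwargs": {
  "series": [
    {"travel": [0,0,-1],"delta_rot": [0,0,0],"fingers": -1},
    {"travel": [0,0,-1],"delta_rot": [0,0,0],"fingers": -1},
    {"travel": [0,0,-0.5],"delta_rot": [0,0,0],"fingers": -1},
    {"travel": [0,0,0],"delta_rot": [0,0,0],"fingers": -1},
    {"travel": [0,0,0],"delta_rot": [0,0,0],"fingers": -1}
  ]
}}

```text
clock: 12.68
tcp_pos: [0.4391, 0.0122, 0.0326]
orientation: [0.001, -0.099, 0.995, -0.0]
wrist_force: [1.2, -0.6, -0.3]
finger_gap: 0.0855
grip_force: 0.0
```

Call:
{"fn": "carry_out", "kwargs": {
  "series": [
    {"travel": [0,0,0],"delta_rot": [0,0,0],"fingers": 1},
    {"travel": [0,0,0],"delta_rot": [0,0,0],"fingers": 1},
    {"travel": [0,0,0],"delta_rot": [0,0,0],"fingers": 1},
    {"travel": [0,0,0],"delta_rot": [0,0,0],"fingers": 1}
  ]
}}

```text
clock: 13.18
tcp_pos: [0.4387, 0.0127, 0.0327]
orientation: [0.001, -0.099, 0.995, 0.0]
wrist_force: [-0.8, 1.5, 5.3]
finger_gap: 0.0492
grip_force: 74.5
```

Call:
{"fn": "carry_out", "kwargs": {
  "series": [
    {"travel": [0,0,0.3],"delta_rot": [0,0,0],"fingers": 1},
    {"travel": [0,0,0.8],"delta_rot": [0,0,0],"fingers": 1},
    {"travel": [0,0,1],"delta_rot": [0,0,0],"fingers": 1},
    {"travel": [0,0,0.7],"delta_rot": [0,0,0],"fingers": 1},
    {"travel": [0.07,0.7,0],"delta_rot": [0,0,0],"fingers": 1}
  ]
}}

```text
clock: 13.8
tcp_pos: [0.4402, 0.0293, 0.1029]
orientation: [0.001, -0.098, 0.995, -0.0]
wrist_force: [0.7, 0.2, -7.2]
finger_gap: 0.0493
grip_force: 74.5
```

Call:
{"fn": "carry_out", "kwargs": {
  "series": [
    {"travel": [0.07,0.9,0],"delta_rot": [0,0,0],"fingers": 1},
    {"travel": [0.07,0.9,0],"delta_rot": [0,0,0],"fingers": 1},
    {"travel": [0.07,0.9,0],"delta_rot": [0,0,0],"fingers": 1},
    {"travel": [0.07,0.9,0],"delta_rot": [0,0,0],"fingers": 1},
    {"travel": [0.07,0.9,0],"delta_rot": [0,0,0],"fingers": 1}
  ]
}}

```text
clock: 14.42
tcp_pos: [0.4473, 0.1429, 0.1011]
orientation: [-0.001, -0.099, 0.995, -0.0]
wrist_force: [-0.2, -0.0, -7.9]
finger_gap: 0.0493
grip_force: 74.5
```

Call:
{"fn": "carry_out", "kwargs": {
  "series": [
    {"travel": [0.07,0.9,0],"delta_rot": [0,0,0],"fingers": 1},
    {"travel": [0.07,0.9,0],"delta_rot": [0,0,0],"fingers": 1},
    {"travel": [0.07,0.9,0],"delta_rot": [0,0,0],"fingers": 1},
    {"travel": [0,0,0],"delta_rot": [0,0,0],"fingers": 1},
    {"travel": [0,0,0],"delta_rot": [0,0,0],"fingers": 1}
  ]
}}

```text
clock: 15.05
tcp_pos: [0.4528, 0.2094, 0.1012]
orientation: [-0.001, -0.099, 0.995, -0.0]
wrist_force: [0.5, -0.4, -6.7]
finger_gap: 0.0492
grip_force: 74.9
```

```bash
python3 w.py w4
```

```text
[0.45279931 0.20942444 0.10117383] [-1.06729796e-03 -9.90704511e-02  9.95079768e-01 -4.02572777e-04] [ 0.50696626 -0.39513058 -6.71026828] 0.04922803206441073
```

View pics/w4.png

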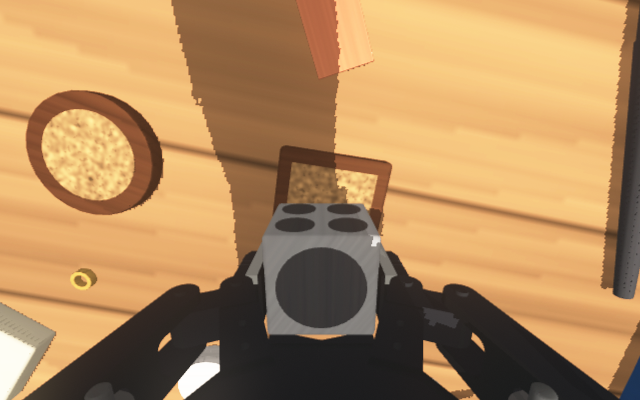

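The cube is held over the square board, whose back edge runs (282,147)–(391,162). The empty round board is fully visible at (94,152).

```bash
python3 - <<'E'
from h import *
import pickle
c,T,s=pickle.load(open('w4.pkl','rb'))
hsv=cv2.cvtColor(c['color'],cv2.COLOR_RGB2HSV)
m=(hsv[...,2]<150).astype(np.uint8); m[:, 170:]=0; m[:85]=0; m[220:]=0
cs,h=cv2.findContours(m,cv2.RETR_CCOMP,cv2.CHAIN_APPROX_NONE)
for k in cs:
    if len(k)>80:
        (u,v),ax,a=cv2.fitEllipse(k); P=np.array([onplane(c,*p[0],.018,T)[:2] for p in k.astype(float)])
        A=np.c_[2*P,np.ones(len(P))]; x=np.linalg.lstsq(A,(P**2).sum(1),rcond=None)[0]
        print(len(k),u,v,ax,'circle',x[:2],np.sqrt(x[2]+x[:2]@x[:2]))
print('back edge mid',(onplane(c,282,147,.018,T)+onplane(c,391,162,.018,T))/2,onplane(c,282,147,.018,T),onplane(c,391,162,.018,T))
E
```

```text
379 94.1361312866211 151.79136657714844 (115.29178619384766, 142.82383728027344) circle [0.44433201 0.02460094] 0.05069854308490643
295 88.82830047607422 155.16322326660156 (82.1093978881836, 109.1513900756836) circle [0.44676255 0.02039739] 0.037386631582136676
102 102.0004653930664 101.0496597290039 (7.134108543395996, 54.093994140625) circle [0.40791383 0.02899377] 0.012827202330827557
back edge mid [0.40561552 0.21276269 0.018     ] [0.40838797 0.16916448 0.018     ] [0.40284306 0.25636089 0.018     ]
```

Call:
{"fn": "carry_out", "kwargs": {
  "series": [
    {"travel": [0.06,0.26,-0.5],"delta_rot": [0,0,0],"fingers": 1},
    {"travel": [0,0,-1],"delta_rot": [0,0,0],"fingers": 1},
    {"travel": [0,0,-0.8],"delta_rot": [0,0,0],"fingers": 1},
    {"travel": [0,0,-0.2],"delta_rot": [0,0,0],"fingers": 1},
    {"travel": [0,0,0],"delta_rot": [0,0,0],"fingers": 1}
  ]
}}

```text
clock: 15.72
tcp_pos: [0.4551, 0.2163, 0.039]
orientation: [-0.0, -0.099, 0.995, -0.0]
wrist_force: [0.3, -0.5, -6.7]
finger_gap: 0.049
grip_force: 74.6
```

Call:
{"fn": "carry_out", "kwargs": {
  "series": [
    {"travel": [0,0,-0.06],"delta_rot": [0,0,0],"fingers": 1},
    {"travel": [0,0,-0.04],"delta_rot": [0,0,0],"fingers": 1},
    {"travel": [0,0,0],"delta_rot": [0,0,0],"fingers": 1}
  ]
}}

```text
clock: 16.1
tcp_pos: [0.4556, 0.2165, 0.0372]
orientation: [0.0, -0.099, 0.995, 0.0]
wrist_force: [0.6, 0.2, -6.8]
finger_gap: 0.0491
grip_force: 74.7
```

Call:
{"fn": "carry_out", "kwargs": {
  "series": [
    {"travel": [0,0,-0.04],"delta_rot": [0,0,0],"fingers": 1},
    {"travel": [0,0,0],"delta_rot": [0,0,0],"fingers": 1}
  ]
}}

```text
clock: 16.35
tcp_pos: [0.4553, 0.2164, 0.0358]
orientation: [0.0, -0.099, 0.995, 0.0]
wrist_force: [-0.1, 0.0, -6.9]
finger_gap: 0.049
grip_force: 74.7
```

Call:
{"fn": "carry_out", "kwargs": {
  "series": [
    {"travel": [0,0,-0.06],"delta_rot": [0,0,0],"fingers": 1},
    {"travel": [0,0,-0.04],"delta_rot": [0,0,0],"fingers": 1},
    {"travel": [0,0,0],"delta_rot": [0,0,0],"fingers": 1}
  ]
}}

```text
clock: 16.73
tcp_pos: [0.4552, 0.2164, 0.0331]
orientation: [-0.0, -0.099, 0.995, 0.0]
wrist_force: [-1.3, 0.5, -8.1]
finger_gap: 0.0489
grip_force: 74.7
```

Call:
{"fn": "carry_out", "kwargs": {
  "series": [
    {"travel": [0,0,-0.03],"delta_rot": [0,0,0],"fingers": 1},
    {"travel": [0,0,0],"delta_rot": [0,0,0],"fingers": 1}
  ]
}}

```text
clock: 16.98
tcp_pos: [0.4553, 0.2164, 0.0328]
orientation: [0.0, -0.099, 0.995, 0.0]
wrist_force: [-0.1, 0.2, -4.7]
finger_gap: 0.0492
grip_force: 75.4
```

Call:
{"fn": "carry_out", "kwargs": {
  "series": [
    {"travel": [0,0,-0.03],"delta_rot": [0,0,0],"fingers": 1},
    {"travel": [0,0,0],"delta_rot": [0,0,0],"fingers": 1}
  ]
}}

```text
clock: 17.23
tcp_pos: [0.4553, 0.2164, 0.0327]
orientation: [0.0, -0.099, 0.995, 0.0]
wrist_force: [-4.6, -1.5, 6.1]
finger_gap: 0.0491
grip_force: 76.4
```

Call:
{"fn": "carry_out", "kwargs": {
  "series": [
    {"travel": [0,0,0],"delta_rot": [0,0,0],"fingers": -1},
    {"travel": [0,0,0],"delta_rot": [0,0,0],"fingers": -1},
    {"travel": [0,0,0],"delta_rot": [0,0,0],"fingers": -1},
    {"travel": [0,0,0],"delta_rot": [0,0,0],"fingers": -1},
    {"travel": [0,0,0.4],"delta_rot": [0,0,0],"fingers": -1}
  ]
}}

```text
clock: 17.85
tcp_pos: [0.4546, 0.2162, 0.0415]
orientation: [-0.001, -0.099, 0.995, -0.0]
wrist_force: [-0.4, -0.3, 0.7]
finger_gap: 0.0853
grip_force: 0.0
```

Call:
{"fn": "carry_out", "kwargs": {
  "series": [
    {"travel": [0,0,0.8],"delta_rot": [0,0,0],"fingers": -1},
    {"travel": [0,0,1],"delta_rot": [0,0,0],"fingers": -1},
    {"travel": [0,0,1],"delta_rot": [0,0,0],"fingers": -1},
    {"travel": [0,0,1],"delta_rot": [0,0,0],"fingers": -1},
    {"travel": [0,0,1],"delta_rot": [0,0,0],"fingers": -1}
  ]
}}

```text
clock: 18.48
tcp_pos: [0.4554, 0.2164, 0.1634]
orientation: [0.0, -0.099, 0.995, 0.0]
wrist_force: [1.0, -0.1, -0.1]
finger_gap: 0.0854
grip_force: 0.0
```

Call:
{"fn": "carry_out", "kwargs": {
  "series": [
    {"travel": [0.06,-0.8,1],"delta_rot": [0,0,0],"fingers": -1},
    {"travel": [0.06,-1,0.4],"delta_rot": [0,0,0],"fingers": -1},
    {"travel": [0.06,-1,0],"delta_rot": [0,0,0],"fingers": -1},
    {"travel": [0.06,-1,0],"delta_rot": [0,0,0],"fingers": -1},
    {"travel": [0.06,-1,0],"delta_rot": [0,0,0],"fingers": -1}
  ]
}}

```text
clock: 19.1
tcp_pos: [0.4629, 0.0957, 0.1977]
orientation: [0.001, -0.099, 0.995, 0.0]
wrist_force: [0.4, -0.2, -0.7]
finger_gap: 0.0858
grip_force: 0.0
```

Call:
{"fn": "carry_out", "kwargs": {
  "series": [
    {"travel": [0.06,-1,0],"delta_rot": [0,0,0],"fingers": -1},
    {"travel": [0.06,-1,0],"delta_rot": [0,0,0],"fingers": -1},
    {"travel": [0.06,-1,0],"delta_rot": [0,0,0],"fingers": -1},
    {"travel": [0.06,-1,0],"delta_rot": [0,0,0],"fingers": -1},
    {"travel": [0.06,-1,0],"delta_rot": [0,0,0],"fingers": -1}
  ]
}}

```text
clock: 19.73
tcp_pos: [0.4704, -0.0294, 0.1976]
orientation: [0.0, -0.099, 0.995, -0.0]
wrist_force: [0.0, 0.3, 0.5]
finger_gap: 0.0853
grip_force: 0.0
```

Call:
{"fn": "carry_out", "kwargs": {
  "series": [
    {"travel": [0.06,-1,0],"delta_rot": [0,0,0],"fingers": -1},
    {"travel": [0.06,-1,0],"delta_rot": [0,0,0],"fingers": -1},
    {"travel": [0.06,-1,0],"delta_rot": [0,0,0],"fingers": -1},
    {"travel": [0.06,-1,0],"delta_rot": [0,0,0],"fingers": -1},
    {"travel": [0.06,-1,0],"delta_rot": [0,0,0],"fingers": -1}
  ]
}}

```text
clock: 20.35
tcp_pos: [0.4778, -0.1544, 0.1976]
orientation: [0.0, -0.099, 0.995, -0.0]
wrist_force: [-0.2, 0.4, -0.1]
finger_gap: 0.0854
grip_force: 0.0
```

Call:
{"fn": "carry_out", "kwargs": {
  "series": [
    {"travel": [0.06,-1,0],"delta_rot": [0,0,0],"fingers": -1},
    {"travel": [0.06,-1,0],"delta_rot": [0,0,0],"fingers": -1},
    {"travel": [0,0,0],"delta_rot": [0,0,0],"fingers": -1},
    {"travel": [0,0,0],"delta_rot": [0,0,0],"fingers": -1}
  ]
}}

```text
clock: 20.85
tcp_pos: [0.4806, -0.2031, 0.1971]
orientation: [-0.0, -0.099, 0.995, 0.0]
wrist_force: [-0.2, 0.8, 0.2]
finger_gap: 0.0856
grip_force: 0.0
```

```bash
python3 w.py w5; python3 -c "
import cv2
cv2.imwrite('pics/w5c.png',cv2.resize(cv2.imread('pics/w5.png')[60:330,120:520],None,fx=2,fy=2,interpolation=2))"
```

```text
[ 0.48057226 -0.20310473  0.19708734] [-3.51250330e-05 -9.88731330e-02  9.95100005e-01  2.85925451e-04] [-0.19790085  0.80314377  0.1663548 ] 0.08560264557341403
```

View pics/w5c.png

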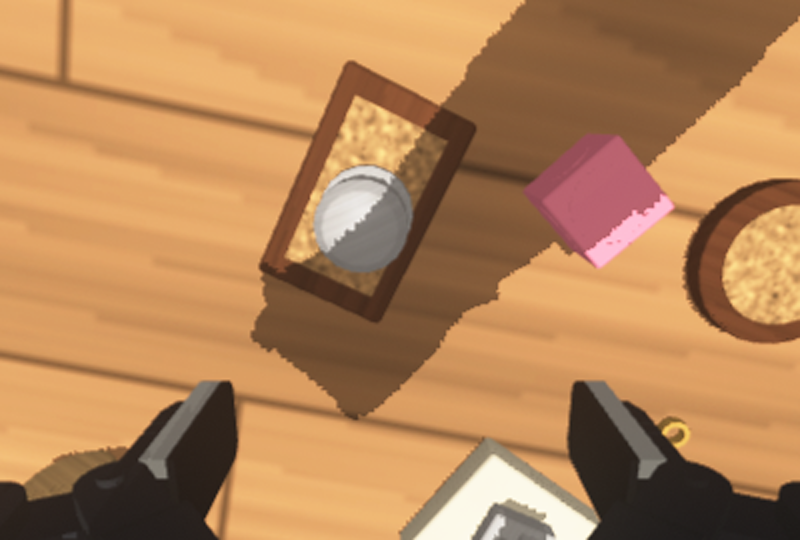

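The stake head is a circle centred at crop (363,223). The oblong board's corners are (351,62), (475,126), (377,320) and (262,265).

```bash
python3 - <<'E'
from h import *
import pickle
c,T,s=pickle.load(open('w5.pkl','rb'))
W=lambda pts,z:np.array([onplane(c,120+u/2,60+v/2,z,T)[:2] for u,v in pts])
P=W([(351,62),(475,126),(377,320),(262,265)],.018); e=np.roll(P,-1,0)-P
print('oblong',P.mean(0),np.hypot(*e.T),np.degrees(np.arctan2(e[:,1],e[:,0]))%180)
P=W([(315,223),(412,223),(363,176),(363,272)],.068);print('stake',P[:2].mean(0),P[2:].mean(0),np.hypot(*(P[0]-P[1])),np.hypot(*(P[2]-P[3])))
c,T,s=pickle.load(open('w4.pkl','rb'))
E
```

```text
oblong [ 0.45588095 -0.22944692] [0.07465646 0.12537355 0.07529546 0.12401256] [ 75.37702384 165.29883881  74.33946355 165.00845674]
stake [ 0.46069765 -0.22603253] [ 0.46178455 -0.22608214] 0.04705329658122087 0.04702623901999911
```

Call:
{"fn": "carry_out", "kwargs": {
  "series": [
    {"travel": [-0.4,-0.46,-0.4],"delta_rot": [0,0,0],"fingers": -1},
    {"travel": [-0.38,-0.46,-0.6],"delta_rot": [0,0,0],"fingers": -1},
    {"travel": [0,0,-1],"delta_rot": [0,0,0],"fingers": -1},
    {"travel": [0,0,-1],"delta_rot": [0,0,0],"fingers": -1},
    {"travel": [0,0,-1],"delta_rot": [0,0,0],"fingers": -1}
  ]
}}

```text
clock: 21.52
tcp_pos: [0.46, -0.2268, 0.095]
orientation: [-0.001, -0.099, 0.995, 0.0]
wrist_force: [-0.1, -0.5, 0.0]
finger_gap: 0.0854
grip_force: 0.0
```

Call:
{"fn": "carry_out", "kwargs": {
  "series": [
    {"travel": [0,0,-1],"delta_rot": [0,0,0],"fingers": -1},
    {"travel": [0,0,-1],"delta_rot": [0,0,0],"fingers": -1},
    {"travel": [0,0,-0.35],"delta_rot": [0,0,0],"fingers": -1},
    {"travel": [0,0,0],"delta_rot": [0,0,0],"fingers": -1},
    {"travel": [0,0,0],"delta_rot": [0,0,0],"fingers": -1}
  ]
}}

```text
clock: 22.15
tcp_pos: [0.4617, -0.2271, 0.0388]
orientation: [0.0, -0.099, 0.995, -0.0]
wrist_force: [-0.1, 0.3, -0.3]
finger_gap: 0.0854
grip_force: 0.0
```

Call:
{"fn": "carry_out", "kwargs": {
  "series": [
    {"travel": [0,0,0],"delta_rot": [0,0,0],"fingers": 1},
    {"travel": [0,0,0],"delta_rot": [0,0,0],"fingers": 1},
    {"travel": [0,0,0],"delta_rot": [0,0,0],"fingers": 1},
    {"travel": [0,0,0],"delta_rot": [0,0,0],"fingers": 1}
  ]
}}

```text
clock: 22.65
tcp_pos: [0.4619, -0.2273, 0.039]
orientation: [0.001, -0.099, 0.995, -0.001]
wrist_force: [-0.2, -1.5, 6.3]
finger_gap: 0.0439
grip_force: 71.2
```

Call:
{"fn": "carry_out", "kwargs": {
  "series": [
    {"travel": [0,0,0.3],"delta_rot": [0,0,0],"fingers": 1},
    {"travel": [0,0,0.8],"delta_rot": [0,0,0],"fingers": 1},
    {"travel": [0,0,1],"delta_rot": [0,0,0],"fingers": 1},
    {"travel": [0,0,1],"delta_rot": [0,0,0],"fingers": 1},
    {"travel": [0,0,0.7],"delta_rot": [0,0,0],"fingers": 1}
  ]
}}

```text
clock: 23.28
tcp_pos: [0.4607, -0.2259, 0.1334]
orientation: [-0.001, -0.099, 0.995, 0.001]
wrist_force: [0.5, -0.2, -6.4]
finger_gap: 0.0441
grip_force: 72.7
```

Call:
{"fn": "carry_out", "kwargs": {
  "series": [
    {"travel": [-0.06,0.8,0],"delta_rot": [0,0,0],"fingers": 1},
    {"travel": [-0.06,1,0],"delta_rot": [0,0,0],"fingers": 1},
    {"travel": [-0.06,1,0],"delta_rot": [0,0,0],"fingers": 1},
    {"travel": [-0.06,1,0],"delta_rot": [0,0,0],"fingers": 1},
    {"travel": [-0.06,1,0],"delta_rot": [0,0,0],"fingers": 1}
  ]
}}

```text
clock: 23.9
tcp_pos: [0.4519, -0.1041, 0.1315]
orientation: [-0.002, -0.099, 0.995, 0.001]
wrist_force: [-0.5, -0.1, -5.6]
finger_gap: 0.0438
grip_force: 72.7
```

Call:
{"fn": "carry_out", "kwargs": {
  "series": [
    {"travel": [-0.06,1,0],"delta_rot": [0,0,0],"fingers": 1},
    {"travel": [-0.06,1,0],"delta_rot": [0,0,0],"fingers": 1},
    {"travel": [-0.06,1,0],"delta_rot": [0,0,0],"fingers": 1},
    {"travel": [-0.06,1,0],"delta_rot": [0,0,0],"fingers": 1},
    {"travel": [-0.05,1,0],"delta_rot": [0,0,0],"fingers": 1}
  ]
}}

```text
clock: 24.52
tcp_pos: [0.4443, 0.0204, 0.1316]
orientation: [-0.002, -0.099, 0.995, 0.001]
wrist_force: [1.5, 0.4, -6.4]
finger_gap: 0.0437
grip_force: 72.7
```

Call:
{"fn": "carry_out", "kwargs": {
  "series": [
    {"travel": [0,0.1,-0.4],"delta_rot": [0,0,0],"fingers": 1},
    {"travel": [0,0,-1],"delta_rot": [0,0,0],"fingers": 1},
    {"travel": [0,0,-1],"delta_rot": [0,0,0],"fingers": 1},
    {"travel": [0,0,-0.6],"delta_rot": [0,0,0],"fingers": 1},
    {"travel": [0,0,0],"delta_rot": [0,0,0],"fingers": 1}
  ]
}}

```text
clock: 25.15
tcp_pos: [0.4439, 0.0212, 0.0559]
orientation: [-0.003, -0.099, 0.995, 0.001]
wrist_force: [-0.4, 0.6, -5.6]
finger_gap: 0.0439
grip_force: 72.9
```

Call:
{"fn": "carry_out", "kwargs": {
  "series": [
    {"travel": [0.11,0,-0.35],"delta_rot": [0,0,0],"fingers": 1},
    {"travel": [0,0,-0.1],"delta_rot": [0,0,0],"fingers": 1},
    {"travel": [0,0,-0.06],"delta_rot": [0,0,0],"fingers": 1},
    {"travel": [0,0,0],"delta_rot": [0,0,0],"fingers": 1}
  ]
}}

```text
clock: 25.65
tcp_pos: [0.4494, 0.0209, 0.0455]
orientation: [0.0, -0.099, 0.995, 0.0]
wrist_force: [0.9, 0.2, -6.0]
finger_gap: 0.0439
grip_force: 72.9
```

Call:
{"fn": "carry_out", "kwargs": {
  "series": [
    {"travel": [0,0,-0.04],"delta_rot": [0,0,0],"fingers": 1},
    {"travel": [0,0,0],"delta_rot": [0,0,0],"fingers": 1}
  ]
}}

```text
clock: 25.9
tcp_pos: [0.4493, 0.0209, 0.0444]
orientation: [0.0, -0.099, 0.995, 0.0]
wrist_force: [0.5, -0.4, -5.9]
finger_gap: 0.044
grip_force: 72.9
```

Call:
{"fn": "carry_out", "kwargs": {
  "series": [
    {"travel": [0,0,-0.04],"delta_rot": [0,0,0],"fingers": 1},
    {"travel": [0,0,0],"delta_rot": [0,0,0],"fingers": 1}
  ]
}}

```text
clock: 26.15
tcp_pos: [0.4492, 0.0209, 0.0433]
orientation: [-0.0, -0.099, 0.995, 0.0]
wrist_force: [0.1, -0.4, -5.2]
finger_gap: 0.044
grip_force: 72.9
```

Call:
{"fn": "carry_out", "kwargs": {
  "series": [
    {"travel": [-0.07,0,-0.05],"delta_rot": [0,0,0],"fingers": 1},
    {"travel": [0,0,-0.05],"delta_rot": [0,0,0],"fingers": 1},
    {"travel": [0,0,-0.03],"delta_rot": [0,0,0],"fingers": 1},
    {"travel": [0,0,0],"delta_rot": [0,0,0],"fingers": 1}
  ]
}}

```text
clock: 26.65
tcp_pos: [0.4475, 0.0209, 0.04]
orientation: [-0.0, -0.099, 0.995, 0.0]
wrist_force: [-0.1, -0.1, -5.4]
finger_gap: 0.0437
grip_force: 72.9
```

Call:
{"fn": "carry_out", "kwargs": {
  "series": [
    {"travel": [0,0,-0.03],"delta_rot": [0,0,0],"fingers": 1},
    {"travel": [0,0,0],"delta_rot": [0,0,0],"fingers": 1}
  ]
}}

```text
clock: 26.9
tcp_pos: [0.4475, 0.0209, 0.0393]
orientation: [-0.0, -0.099, 0.995, 0.0]
wrist_force: [0.3, 0.1, -5.5]
finger_gap: 0.0444
grip_force: 72.9
```

Call:
{"fn": "carry_out", "kwargs": {
  "series": [
    {"travel": [0,0,-0.03],"delta_rot": [0,0,0],"fingers": 1},
    {"travel": [0,0,0],"delta_rot": [0,0,0],"fingers": 1}
  ]
}}

```text
clock: 27.15
tcp_pos: [0.4476, 0.0209, 0.039]
orientation: [0.0, -0.099, 0.995, -0.0]
wrist_force: [-2.3, 1.0, 0.6]
finger_gap: 0.0446
grip_force: 73.6
```

Call:
{"fn": "carry_out", "kwargs": {
  "series": [
    {"travel": [0,0,0],"delta_rot": [0,0,0],"fingers": -1},
    {"travel": [0,0,0],"delta_rot": [0,0,0],"fingers": -1},
    {"travel": [0,0,0],"delta_rot": [0,0,0],"fingers": -1},
    {"travel": [0,0,0],"delta_rot": [0,0,0],"fingers": -1},
    {"travel": [0,0,0.4],"delta_rot": [0,0,0],"fingers": -1}
  ]
}}

```text
clock: 27.78
tcp_pos: [0.4469, 0.021, 0.0484]
orientation: [-0.001, -0.099, 0.995, 0.0]
wrist_force: [-0.0, -0.0, 0.4]
finger_gap: 0.0854
grip_force: 0.0
```

Call:
{"fn": "carry_out", "kwargs": {
  "series": [
    {"travel": [0,0,0.8],"delta_rot": [0,0,0],"fingers": -1},
    {"travel": [0,0,1],"delta_rot": [0,0,0],"fingers": -1},
    {"travel": [0,0,1],"delta_rot": [0,0,0],"fingers": -1},
    {"travel": [0,0,1],"delta_rot": [0,0,0],"fingers": -1},
    {"travel": [0,0,1],"delta_rot": [0,0,0],"fingers": -1}
  ]
}}

```text
clock: 28.4
tcp_pos: [0.4476, 0.0209, 0.1702]
orientation: [0.0, -0.099, 0.995, -0.0]
wrist_force: [-0.3, -0.0, -1.2]
finger_gap: 0.0854
grip_force: 0.0
```

Call:
{"fn": "carry_out", "kwargs": {
  "series": [
    {"travel": [0.8,-0.4,0.8],"delta_rot": [0,0,-0.91],"fingers": -1},
    {"travel": [0.9,-0.48,0],"delta_rot": [0,0,-0.91],"fingers": -1},
    {"travel": [0.9,-0.48,0],"delta_rot": [0,0,-0.91],"fingers": -1},
    {"travel": [0.9,-0.48,0],"delta_rot": [0,0,-0.91],"fingers": -1},
    {"travel": [0.9,-0.48,0],"delta_rot": [0,0,-0.91],"fingers": -1}
  ]
}}

```text
clock: 29.02
tcp_pos: [0.5583, -0.0375, 0.1893]
orientation: [0.0, 0.13, 0.992, 0.0]
wrist_force: [-0.1, 0.5, 0.1]
finger_gap: 0.0852
grip_force: 0.0
```

Call:
{"fn": "carry_out", "kwargs": {
  "series": [
    {"travel": [0.9,-0.48,0],"delta_rot": [0,0,0],"fingers": -1},
    {"travel": [0.9,-0.48,0],"delta_rot": [0,0,0],"fingers": -1},
    {"travel": [0.9,-0.48,0],"delta_rot": [0,0,0],"fingers": -1},
    {"travel": [0.9,-0.48,0],"delta_rot": [0,0,0],"fingers": -1},
    {"travel": [0.72,-0.48,0],"delta_rot": [0,0,0],"fingers": -1}
  ]
}}

```text
clock: 29.65
tcp_pos: [0.6663, -0.0975, 0.1891]
orientation: [0.0, 0.128, 0.992, 0.0]
wrist_force: [0.3, -0.4, -1.0]
finger_gap: 0.0852
grip_force: 0.0
```

Call:
{"fn": "carry_out", "kwargs": {
  "series": [
    {"travel": [0,0,0],"delta_rot": [0,0,0],"fingers": -1},
    {"travel": [0,0,0],"delta_rot": [0,0,0],"fingers": -1}
  ]
}}

```text
clock: 29.9
tcp_pos: [0.665, -0.0967, 0.1887]
orientation: [-0.0, 0.128, 0.992, 0.0]
wrist_force: [0.2, -0.1, 0.3]
finger_gap: 0.0855
grip_force: 0.0
```

```bash
python3 w.py w6
```

```text
[ 0.66495088 -0.09673709  0.18871509] [-3.59859187e-04  1.28023458e-01  9.91771059e-01  1.75262595e-04] [ 0.23956626 -0.06473937  0.34339723] 0.08551044356171035
```

View pics/w6.png

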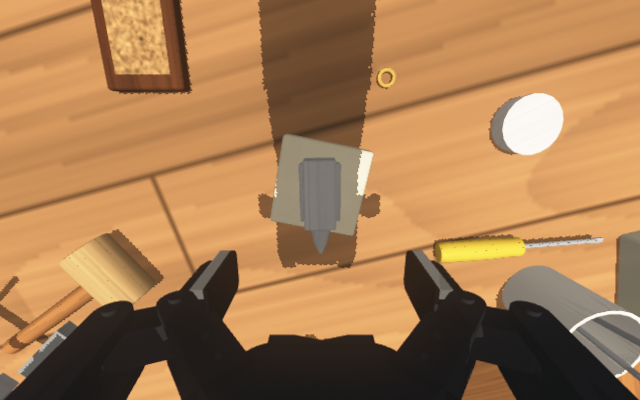

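The anvil stands upright on the brick, centred at about (320,190) and aligned with the gripper. I regrip it.

Call:
{"fn": "carry_out", "kwargs": {
  "series": [
    {"travel": [0,0,-0.6],"delta_rot": [0,0,0],"fingers": -1},
    {"travel": [0,0,-1],"delta_rot": [0,0,0],"fingers": -1},
    {"travel": [0,0,-1],"delta_rot": [0,0,0],"fingers": -1},
    {"travel": [0,0,-1],"delta_rot": [0,0,0],"fingers": -1},
    {"travel": [0,0,-1],"delta_rot": [0,0,0],"fingers": -1}
  ]
}}

```text
clock: 30.58
tcp_pos: [0.6646, -0.0965, 0.072]
orientation: [-0.0, 0.128, 0.992, 0.0]
wrist_force: [-0.5, 0.9, -0.1]
finger_gap: 0.0855
grip_force: 0.0
```

Call:
{"fn": "carry_out", "kwargs": {
  "series": [
    {"travel": [0,0,-0.6],"delta_rot": [0,0,0],"fingers": -1},
    {"travel": [0,0,-0.28],"delta_rot": [0,0,0],"fingers": -1},
    {"travel": [0,0,0],"delta_rot": [0,0,0],"fingers": -1},
    {"travel": [0,0,0],"delta_rot": [0,0,0],"fingers": -1}
  ]
}}

```text
clock: 31.08
tcp_pos: [0.6663, -0.0972, 0.0526]
orientation: [0.001, 0.128, 0.992, -0.0]
wrist_force: [0.6, -0.5, 0.5]
finger_gap: 0.0852
grip_force: 0.0
```

Call:
{"fn": "carry_out", "kwargs": {
  "series": [
    {"travel": [0,0,0],"delta_rot": [0,0,0],"fingers": 1},
    {"travel": [0,0,0],"delta_rot": [0,0,0],"fingers": 1},
    {"travel": [0,0,0],"delta_rot": [0,0,0],"fingers": 1},
    {"travel": [0,0,0],"delta_rot": [0,0,0],"fingers": 1},
    {"travel": [0,0,0],"delta_rot": [0,0,0],"fingers": 1}
  ]
}}

```text
clock: 31.7
tcp_pos: [0.6657, -0.0975, 0.052]
orientation: [0.0, 0.128, 0.992, -0.0]
wrist_force: [-1.5, -1.8, 3.8]
finger_gap: 0.0292
grip_force: 69.4
```

Call:
{"fn": "carry_out", "kwargs": {
  "series": [
    {"travel": [0,0,0.3],"delta_rot": [0,0,0],"fingers": 1},
    {"travel": [0,0,0.8],"delta_rot": [0,0,0],"fingers": 1},
    {"travel": [0,0,1],"delta_rot": [0,0,0],"fingers": 1},
    {"travel": [0,0,1],"delta_rot": [0,0,0],"fingers": 1},
    {"travel": [0,0,0.5],"delta_rot": [0,0,0],"fingers": 1}
  ]
}}

```text
clock: 32.33
tcp_pos: [0.6656, -0.0968, 0.1422]
orientation: [0.0, 0.128, 0.992, 0.0]
wrist_force: [0.6, 0.8, -5.3]
finger_gap: 0.0294
grip_force: 69.8
```

Call:
{"fn": "carry_out", "kwargs": {
  "series": [
    {"travel": [-0.8,-0.5,0],"delta_rot": [0,0,0],"fingers": 1},
    {"travel": [-0.84,-0.53,0],"delta_rot": [0,0,0],"fingers": 1},
    {"travel": [-0.84,-0.53,0],"delta_rot": [0,0,0],"fingers": 1},
    {"travel": [-0.84,-0.53,0],"delta_rot": [0,0,0],"fingers": 1},
    {"travel": [-0.84,-0.53,0],"delta_rot": [0,0,0],"fingers": 1}
  ]
}}

```text
clock: 32.95
tcp_pos: [0.5601, -0.1624, 0.1405]
orientation: [-0.001, 0.128, 0.992, 0.0]
wrist_force: [0.1, -0.2, -6.4]
finger_gap: 0.0291
grip_force: 69.9
```

Call:
{"fn": "carry_out", "kwargs": {
  "series": [
    {"travel": [-0.84,-0.53,0],"delta_rot": [0,0,0],"fingers": 1},
    {"travel": [-0.84,-0.53,0],"delta_rot": [0,0,0],"fingers": 1},
    {"travel": [-0.84,-0.53,0],"delta_rot": [0,0,0],"fingers": 1},
    {"travel": [-0.84,-0.53,0],"delta_rot": [0,0,0],"fingers": 1},
    {"travel": [-0.84,-0.53,0],"delta_rot": [0,0,0],"fingers": 1}
  ]
}}

```text
clock: 33.58
tcp_pos: [0.4553, -0.2286, 0.1407]
orientation: [-0.001, 0.128, 0.992, 0.001]
wrist_force: [-0.6, -0.6, -6.0]
finger_gap: 0.0289
grip_force: 69.9
```

Call:
{"fn": "carry_out", "kwargs": {
  "series": [
    {"travel": [0,0,-0.4],"delta_rot": [0,0,0],"fingers": 1},
    {"travel": [0,0,-1],"delta_rot": [0,0,0],"fingers": 1},
    {"travel": [0,0,-1],"delta_rot": [0,0,0],"fingers": 1},
    {"travel": [0,0,-0.6],"delta_rot": [0,0,0],"fingers": 1},
    {"travel": [0,0,0],"delta_rot": [0,0,0],"fingers": 1}
  ]
}}

```text
clock: 34.2
tcp_pos: [0.4557, -0.2277, 0.065]
orientation: [-0.001, 0.128, 0.992, 0.001]
wrist_force: [0.3, 0.4, -5.6]
finger_gap: 0.0292
grip_force: 69.9
```

Call:
{"fn": "carry_out", "kwargs": {
  "series": [
    {"travel": [0,0,0],"delta_rot": [0,0,0],"fingers": 1},
    {"travel": [0,0,0],"delta_rot": [0,0,0],"fingers": 1}
  ]
}}

```text
clock: 34.45
tcp_pos: [0.4574, -0.2293, 0.0676]
orientation: [0.001, 0.128, 0.992, -0.0]
wrist_force: [-0.7, -0.3, -5.0]
finger_gap: 0.0291
grip_force: 69.9
```

Call:
{"fn": "carry_out", "kwargs": {
  "series": [
    {"travel": [-0.06,0,-0.4],"delta_rot": [0,0,0],"fingers": 1},
    {"travel": [0,0,-0.25],"delta_rot": [0,0,0],"fingers": 1},
    {"travel": [0,0,-0.06],"delta_rot": [0,0,0],"fingers": 1},
    {"travel": [0,0,0],"delta_rot": [0,0,0],"fingers": 1},
    {"travel": [0,0,0],"delta_rot": [0,0,0],"fingers": 1}
  ]
}}

```text
clock: 35.08
tcp_pos: [0.4552, -0.229, 0.049]
orientation: [0.0, 0.128, 0.992, -0.0]
wrist_force: [0.2, -0.7, -6.2]
finger_gap: 0.0287
grip_force: 70.1
```

Call:
{"fn": "carry_out", "kwargs": {
  "series": [
    {"travel": [0,0,-0.04],"delta_rot": [0,0,0],"fingers": 1},
    {"travel": [0,0,-0.03],"delta_rot": [0,0,0],"fingers": 1},
    {"travel": [0,0,0],"delta_rot": [0,0,0],"fingers": 1}
  ]
}}

```text
clock: 35.45
tcp_pos: [0.455, -0.2288, 0.047]
orientation: [-0.0, 0.128, 0.992, 0.0]
wrist_force: [-0.1, 0.2, -5.6]
finger_gap: 0.0291
grip_force: 70.1
```

Call:
{"fn": "carry_out", "kwargs": {
  "series": [
    {"travel": [0,0,-0.03],"delta_rot": [0,0,0],"fingers": 1},
    {"travel": [0,0,0],"delta_rot": [0,0,0],"fingers": 1}
  ]
}}

```text
clock: 35.7
tcp_pos: [0.455, -0.2288, 0.0463]
orientation: [-0.0, 0.128, 0.992, 0.0]
wrist_force: [-0.6, -0.5, -5.1]
finger_gap: 0.0289
grip_force: 70.1
```

Call:
{"fn": "carry_out", "kwargs": {
  "series": [
    {"travel": [0,0,-0.04],"delta_rot": [0,0,0],"fingers": 1},
    {"travel": [0,0,0],"delta_rot": [0,0,0],"fingers": 1}
  ]
}}

```text
clock: 35.95
tcp_pos: [0.455, -0.2288, 0.0452]
orientation: [-0.0, 0.128, 0.992, 0.0]
wrist_force: [0.7, -0.6, -5.9]
finger_gap: 0.0288
grip_force: 70.1
```

Call:
{"fn": "carry_out", "kwargs": {
  "series": [
    {"travel": [0,0,-0.03],"delta_rot": [0,0,0],"fingers": 1},
    {"travel": [0,0,0],"delta_rot": [0,0,0],"fingers": 1}
  ]
}}

```text
clock: 36.2
tcp_pos: [0.4551, -0.2289, 0.045]
orientation: [0.0, 0.128, 0.992, -0.0]
wrist_force: [-2.4, 0.6, 0.8]
finger_gap: 0.0289
grip_force: 70.5
```

Call:
{"fn": "carry_out", "kwargs": {
  "series": [
    {"travel": [0,0,-0.02],"delta_rot": [0,0,0],"fingers": 1},
    {"travel": [0,0,0],"delta_rot": [0,0,0],"fingers": 1}
  ]
}}

```text
clock: 36.45
tcp_pos: [0.4551, -0.2289, 0.0449]
orientation: [0.0, 0.128, 0.992, -0.0]
wrist_force: [-3.5, 2.0, 6.2]
finger_gap: 0.0291
grip_force: 71.5
```

Contact made. I release, lift and retreat, then check all three placements.

Call:
{"fn": "carry_out", "kwargs": {
  "series": [
    {"travel": [0,0,0],"delta_rot": [0,0,0],"fingers": -1},
    {"travel": [0,0,0],"delta_rot": [0,0,0],"fingers": -1},
    {"travel": [0,0,0],"delta_rot": [0,0,0],"fingers": -1},
    {"travel": [0,0,0],"delta_rot": [0,0,0],"fingers": -1},
    {"travel": [0,0,0.4],"delta_rot": [0,0,0],"fingers": -1}
  ]
}}

```text
clock: 37.08
tcp_pos: [0.4545, -0.2284, 0.0537]
orientation: [-0.001, 0.128, 0.992, 0.0]
wrist_force: [-0.1, -0.3, 0.0]
finger_gap: 0.0852
grip_force: 0.0
```

Call:
{"fn": "carry_out", "kwargs": {
  "series": [
    {"travel": [0,0,0.8],"delta_rot": [0,0,0],"fingers": -1},
    {"travel": [0,0,1],"delta_rot": [0,0,0],"fingers": -1},
    {"travel": [0,0,1],"delta_rot": [0,0,0],"fingers": -1},
    {"travel": [0,0,1],"delta_rot": [0,0,0],"fingers": -1},
    {"travel": [0,0,1],"delta_rot": [0,0,0],"fingers": -1}
  ]
}}

```text
clock: 37.7
tcp_pos: [0.4551, -0.2288, 0.1757]
orientation: [0.0, 0.128, 0.992, -0.0]
wrist_force: [-0.3, -0.2, 0.3]
finger_gap: 0.0854
grip_force: 0.0
```

Call:
{"fn": "carry_out", "kwargs": {
  "series": [
    {"travel": [0,0.6,1],"delta_rot": [0,0,0],"fingers": -1},
    {"travel": [0,1,1],"delta_rot": [0,0,0],"fingers": -1},
    {"travel": [0,1,1],"delta_rot": [0,0,0],"fingers": -1},
    {"travel": [0,1,1],"delta_rot": [0,0,0],"fingers": -1},
    {"travel": [0,1,0],"delta_rot": [0,0,0],"fingers": -1}
  ]
}}

```text
clock: 38.33
tcp_pos: [0.456, -0.1135, 0.277]
orientation: [0.002, 0.128, 0.992, -0.001]
wrist_force: [0.1, -0.5, -0.8]
finger_gap: 0.0856
grip_force: 0.0
```

Call:
{"fn": "carry_out", "kwargs": {
  "series": [
    {"travel": [0,1,0],"delta_rot": [0,0,0],"fingers": -1},
    {"travel": [0,1,0],"delta_rot": [0,0,0],"fingers": -1},
    {"travel": [0,1,0],"delta_rot": [0,0,0],"fingers": -1},
    {"travel": [0,0,0],"delta_rot": [0,0,0],"fingers": -1},
    {"travel": [0,0,0],"delta_rot": [0,0,0],"fingers": -1}
  ]
}}

```text
clock: 38.95
tcp_pos: [0.4552, -0.0392, 0.2745]
orientation: [0.0, 0.128, 0.992, -0.0]
wrist_force: [0.7, -0.0, 0.1]
finger_gap: 0.0857
grip_force: 0.0
```

```bash
python3 w.py w7
```

```text
[ 0.45516822 -0.0391738   0.27446606] [ 3.48278937e-04  1.27931048e-01  9.91782989e-01 -1.68580774e-04] [ 0.74097559 -0.04888545  0.09534116] 0.08570441542081622
```

View pics/w7.png

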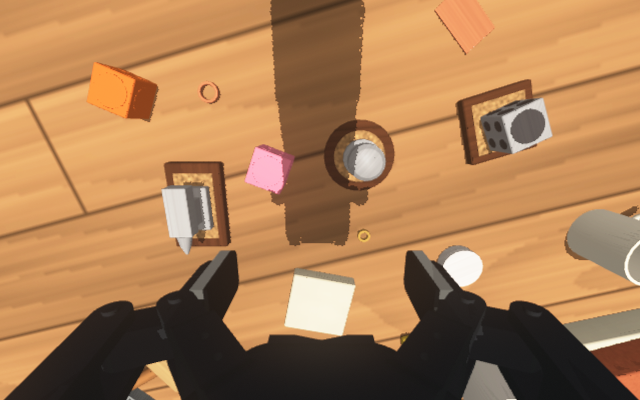

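The final view shows the stake on the round board at (366,160), the cube on the square board at (530,122), the anvil on the oblong board at (178,212), the brick empty, and the tin and mug in place. I check the numbers.

```bash
python3 - <<'E'
from h import *
import pickle
c,T,s=pickle.load(open('w7.pkl','rb'))
W=lambda u,v,z:np.round(onplane(c,u,v,z,T)[:2],4)
print('cube',W(530,122,.068),'stake',W(366,160,.07),'anvil table',W(178,212,.076),'+(.008,-.002)')
P=[W(457,101,.018),W(530,80,.018),W(536,150,.018),W(472,163,.018)];print('square',np.mean(P,0))
P=[W(165,163,.018),W(223,163,.018),W(229,245,.018),W(167,245,.018)];print('oblong',np.mean(P,0)); print('round',W(359,155,.018))
E
```

```text
cube [0.4506 0.2189] stake [0.445  0.0209] anvil table [ 0.4478 -0.2248] +(.008,-.002)
square [0.452475 0.21185 ]
oblong [ 0.45595  -0.229825]
round [0.4443 0.0191]
```

All three tools sit within a few millimetres of their board centres, so I hand in.

```bash
python3 -c "
from workcell import env
print(env.hand_in())"
```

```text
the job is handed in; nothing more can be done
None
```

The job is handed in (no verdict was returned): the cube, stake and anvil stand on their own boards, measured at most about 7 mm from the middles in the last picture; the anvil was parked on the firebrick on the way, the brick is empty again, and I saw no movement of the tin or mug.

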